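# Shut the drying-bay gate and drop its latch bar

## Robot

A 6-joint arm with a two-finger parallel gripper is mounted at the origin on the work surface. World frame = base frame: x ahead of the robot, y to its left, z up, the work surface at z = 0. Lengths are in m, angles in rad, forces in N, time in s.
With the tool pointing down it reaches from about 0.25 to 0.725 m from the base axis. Payload 4 kg.
Tool frame: the origin (TCP) lies midway between the tips of the shut fingers; the grasp point (between the pads) lies 19 mm behind it; z points along the fingers, y is the line along which they close (so a half turn about z gives the same grasp; the last joint's range is limited). The gripper opens to 85 mm and grips with 20 to 120 N. Pads are 22 mm wide; open, the fingers measure 114 mm over their backs; the gripper's body (76 mm by 85 mm) begins 54 mm behind the grasp point. The pads swing forward as they close: fully open they stand 13 mm farther back than shut.
Start: joints at [0, 0.241, 0.005, 1.335, 0, 1.571], TCP at [0.5, -0, 0.231] pointing down, gripper open.
Joint ranges: [-2.72, 2.72], [-1.05, 1.87], [-1.09, 1.28], [-1.99, 2.15], [-1.42, 1.44], [-3.14, 3.14]. Speed limits (rad/s): [2.79, 2.79, 3.14, 3.14, 3.14, 3.14].

## Interface

Orientations are given as a unit quaternion [x, y, z, w].
In Python, from workcell import bot gives the robot as it stands.
- The arm moves only by the tool move_arm, never from a script. Its argument "motion" is a list of rows, each an object of numbers: "x", "y", "z": the shift along the tool's x, y, z in cm; "yaw": the turn about the tool's z in degrees. A call has 1 to 20 rows; each row is the pose to reach, as a shift and turn from the pose commanded when the call began, along the tool's axes at that moment; what a row does not reach only later rows make up. A row lasts 1/8 s, in which the tool goes at most 62.5 mm and 10.7 degrees, less where a joint would pass 70% of its speed; a pose out of reach is approached as far as the arm can. A call with a gripper value outside its range is refused whole. "gripper" is the opening, from -1 (shut) to 1 (fully open), set as the call begins (left out, the last holds). The fingers move at their own pace and stop on an object; the grip force is fixed at half the most. Time passes only in rows, so rows that repeat a pose let the fingers close. It gives the time, the measured TCP pose, the force, the opening and the grip force at its end, in the units of the state.
- bot.get_obs(): the state, without advancing time (a new reading comes with each control period).
- bot.camera(name): name is "scene" or "side" or "wrist"; returns the picture (420x560x3 uint8, blue, green, red); there is no depth.
- bot.camera_model(name): a dict with "K" (3x3 intrinsics, pixels), "dist" ([k1, k2, p1, p2, k3] as OpenCV has them; the pictures are not rectified), "world_from_camera" (4x4, takes a point from camera to world coordinates). Camera axes: x right, y down, z forward; pixel columns grow to the right and rows downward; lengths in m; the calibration is good to about 2 mm. A picture is of the moment at which its call begins: read the wrist's pose just before it. camera_model takes no time and is no camera call; for the wrist camera it gives the pose at the moment of the call.
- bot.job_done(): hands the job in; it is judged then, once.
Trained networks look in the newest picture that a camera, given by its name, has taken for a name from the list of things; names that differ only in an ending like _2 or _b are one class to them, and where a whole thing is asked for, a point or a joint stands for the part that bears it (a point fixed in the world has none). Each returns a list of dicts, best first, with "score" (0 to 1); they miss things now and then, are a little off and sometimes report something else, mostly with a low value. They report only what shows in the picture. A call takes as long as a camera call.
- bot.cut_out(camera, name): "mask" (420x560 bool, what is visible of it) and "centre" ([row, column] in pixels, amid what is visible of it).
The state is a dict: "clock": time; "joint_pos": joint angles; "joint_vel": joint speeds; "tau": joint torques, N m; "eef_pos": TCP position; "tool_rot": TCP orientation; "ft_force": force on the tool from outside, world axes, zero at the start; "ft_torque": the same for the moment, N m; "grip_width": finger opening in m; "grasp_force": force on a finger pad.
Only numpy, scipy, OpenCV 4.12 (cv2) and the standard library are available. Lean on these libraries where they do the work, as an engineer would, in place of code of your own. Each camera call takes 0.05 s, during which the arm holds its last target. There are 200 camera calls.

## Task

The little steel gate of the drying bay is hooked back open: lift its latch bar out of the hold-open catch, swing the gate shut with the bar kept up, press it gently against the sprung buffer of the closing catch, and let the bar down behind that catch's lip so that the gate stays shut when you let go. Do not force the bar sideways against either catch or ram the gate on the buffer, and leave the cup, jar, bottles and teat cover where they stand.

Things in the scene. Friction and masses are not known exactly. Their poses are not given: they have to be found in the camera images.
- bay: White acrylic drying bay, fixed. Origin: underside, on the line of the shut gate; the hinge is 110 mm to its +y, the shut gate runs along its -y; +x runs into the bay, z up. Deck 8 mm thick; walls 88 mm high stand behind the gate line (bay x above 45 mm). A deck strip runs out to -x to the hold-open catch
- hinge (a point): point on the gate's vertical hinge axis, 100 mm above the table (bay x 0, y 110 mm); a 12 mm round steel post, 126 mm tall
- gate_hinge (a joint): gate angle about its vertical hinge, rad. 0: along the bay's -y from the hinge; positive: open, clockwise from above, free end towards the bay's -x. Hooked open at about 0.93. Ends shut between about -0.08 and +0.055, depending on where the closing catch is clamped. It stays where it is left (slight friction)
- latch_pivot (a joint): angle of the latch bar on the gate, rad: 0 level (down, at its lower stop), positive: free end raised, at most 0.40; it falls back by its own weight (0.12 kg). To pass over either lip it must be raised above 0.065, 0.10 or more is safe
- latch_bar: Flat steel latch bar, 8 mm thick, 16 tall, 210 long, on the gate's front face. Origin: its pivot, 30 mm from the hinge axis along the gate, 100 mm above the table, 10 mm in front of the gate's middle plane. Its -y axis runs to the free end (195 mm from the pivot), x across it (the way the gate swings shut), z up when level. An upright lifting knob stands on it
- knob (a point): grip point of the lifting knob: upright dark steel block 14 mm across (bar's x), 16 mm along the bar, 45 mm tall on the bar's top edge; the point is 15 mm below its top, 138 mm above the table when down, 135 mm from the pivot along the bar, 38 mm above it, 165 mm from the hinge axis. Pinch it from above across the 14 mm; the bar can turn between the fingers as it lifts
- catch_nominal (a point): nominal place of the closing catch, fixed on the bay: bar's middle plane at bay x -10 mm, y -102.5 mm, 100 mm up. The real catch, a steel post and bracket with an upright 6 mm lip on the outer (-x) side, 12 mm above the lower edge of the lowered bar, is clamped up to 12 mm nearer (bay -x) or farther (+x); it is not measured: feel for it
- cup: open stainless steel cup, 68 mm wide, 75 mm tall, in the bay; origin at its underside; leave alone
- jar: small round glass jar with a twist cap, 56 mm wide, 60 mm tall, in the bay; origin at its underside; leave alone
- teat_cover: lime silicone teat cover, 48 mm wide, 50 mm tall, beside the bay on the hinge side; origin at its underside; leave alone
- dispenser: frosted push dispenser bottle, 68 mm wide, 190 mm tall, on the shelf; origin at its underside; leave alone
- feeder: clear feeding bottle, 60 mm wide, 150 mm tall, on the shelf; origin at its underside; leave alone
- hold_catch (a point): hold-open catch, fixed on the bay: middle of its slot, 100 mm above the table, where the bar's outer end lies at the start. A steel post with a bracket 200 to 225 mm from the hinge axis and on it a slot 16 mm wide between two upright 6 mm lips, whose tops stand 104 mm above the table, 12 mm above the lower edge of the bar
- buffer_nominal (a point): nominal tip of the rubber-tipped sprung buffer on the closing catch (moves with it, up to 12 mm either way), 212 mm from the hinge axis; it meets the gate's stop tab, at gate angle 0 when nominal, 0.057 either way. Yields 0.29 mm per N. At 7 N or more on the buffer the bar is past the lip; 8 to 11 N (10 to 14 N at the knob) is right, over 15 N is ramming. Let go with the bar up and it pushes the gate out
- gate: the gate's steel frame of rails and pickets, 8 mm thick, 0.4 kg, moving with joint gate_hinge; origin on the hinge axis at table height, -y axis along the gate to the free edge (190 mm from the hinge axis; a stop tab 18 mm tall, 70 mm above the table, reaches out to 222 mm), +x the way it swings shut; frame from 16 to 104 mm above the table

How it is judged:
By the outcome, as a careful person would: the job done as asked, in the order asked, and still so for the second after the job is handed in, with the robot touching nothing.
It also fails if it takes over 54 s, if anything falls off the work surface, if the arm or the gripper's body presses on something with over 40 N, if the wrist force passes 120 N, or if a joint passes its speed limit or range.

## Working session

There is one attempt and no reset: what is moved stays moved. The work goes in short steps, Python scripts to look and compute and a tool call to move; the robot and the scene stay as the last step left them, time stands still between calls to the robot, and variables do not carry over. Pictures are saved under pics/ and viewed, at most 10 in all, crops included, and the job is handed in when it is done.

Besides the shell and the picture viewer there is one more tool, called after "Emit:" as name([rows], argument=value, ...), one row to a line, values as JSON. move_arm: Moves the arm, as the interface text tells. Its arguments: {"type":"object","properties":{"motion":{"type":"array"},"gripper":{"type":"number"}},"required":["motion"]}

```bash
mkdir -p pics; ls
cat > h.py <<'E'
import numpy as np, cv2
from workcell import bot
def ray(cam,rc):
    m=bot.camera_model(cam);K=np.array(m["K"],float);d=np.array(m["dist"],float)
    p=cv2.undistortPoints(np.array([[[rc[1],rc[0]]]],float),K,d)[0,0]
    T=np.array(m["world_from_camera"]);v=T[:3,:3]@np.array([p[0],p[1],1.]);return T[:3,3],v/np.linalg.norm(v)
def atz(cam,rc,z):
    o,v=ray(cam,rc);return o+v*(z-o[2])/v[2]
def proj(cam,P):
    m=bot.camera_model(cam);W=np.linalg.inv(np.array(m["world_from_camera"]))
    r=cv2.projectPoints(np.array(P,float).reshape(-1,1,3),cv2.Rodrigues(W[:3,:3])[0],W[:3,3],np.array(m["K"],float),np.array(m["dist"],float))[0]
    return r[:,0,::-1]
E
python3 - <<'E'
from h import *
o=bot.get_obs();print(o["clock"],o["eef_pos"],o["tool_rot"])
ims=[]
for c in("scene","side","wrist"):
    im=bot.camera(c);cv2.imwrite(f"pics/{c}0.png",im)
    print(c,np.round(np.array(bot.camera_model(c)["world_from_camera"])[:3,3],3))
    for n in("knob","hinge","latch_bar","gate","hold_catch","bay","catch_nominal","cup","jar"):
        try:
            for r in bot.cut_out(c,n)[:2]:
                ys,xs=np.where(r["mask"]);print(n,round(r["score"],2),np.round(r["centre"]),ys.min(),ys.max(),xs.min(),xs.max(),len(ys))
        except Exception as e: print(n,e)
E
```

```text
pics
0.0 [4.99386197e-01 1.91434774e-05 2.30408422e-01] [ 0.70709846  0.70711434 -0.00072133 -0.00075118]
scene [0.999 0.377 0.956]
knob 0.55 [186. 329.] 157 221 317 336 263
hinge 0.79 [211. 279.] 155 288 202 350 8547
latch_bar 0.62 [198. 322.] 156 242 309 337 596
latch_bar 0.6 [104. 204.] 80 124 197 218 711
gate 0.83 [193. 322.] 156 242 309 337 613
hold_catch 0.82 [212. 280.] 156 288 202 350 8203
bay 0.67 [216. 280.] 155 289 202 350 8258
catch_nominal 0.8 [216. 281.] 156 288 203 350 8133
cup 0.69 [244. 267.] 227 259 253 280 725
jar 0.94 [223. 247.] 210 237 236 256 470
side [0.358 0.812 0.959]
knob 0.67 [240. 317.] 226 248 275 354 571
knob 0.27 [146. 361.] 127 166 355 366 249
hinge 0.83 [240. 276.] 172 279 211 363 7376
latch_bar 0.7 [237. 320.] 226 246 276 354 522
gate 0.57 [242. 308.] 225 264 267 355 1447
hold_catch 0.55 [239. 276.] 172 279 211 364 7817
bay 0.63 [240. 280.] 173 279 211 364 7562
cup 0.69 [224. 245.] 214 243 234 256 552
jar 0.89 [211. 263.] 200 224 253 270 333
wrist [0.499 0.073 0.372]
knob 0.68 [102. 307.] 32 172 181 451 4339
hinge 0.58 [161. 422.] 8 344 163 559 65438
latch_bar 0.7 [102. 311.] 32 172 182 451 4050
latch_bar 0.59 [159. 422.] 7 344 163 559 65166
gate 0.98 [ 97. 339.] 27 172 181 483 8005
hold_catch 0.6 [159. 417.] 8 343 165 559 64425
bay 0.49 [219. 506.] 186 253 465 547 3966
catch_nominal 0.7 [160. 422.] 7 343 163 559 65225
cup 0.63 [131. 530.] 92 174 486 559 4611
jar 0.72 [220. 504.] 186 253 465 547 4016
```

Run:
```python
import cv2
a=cv2.imread("pics/scene0.png")[130:310,180:370];b=cv2.imread("pics/side0.png")[150:300,195:385]
a=cv2.resize(a,None,fx=3,fy=3,interpolation=2);b=cv2.resize(b,None,fx=4,fy=4,interpolation=2)
cv2.imwrite("pics/a.png",a);cv2.imwrite("pics/b.png",b)
```

```text
(no output)
```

View pics/wrist0.png

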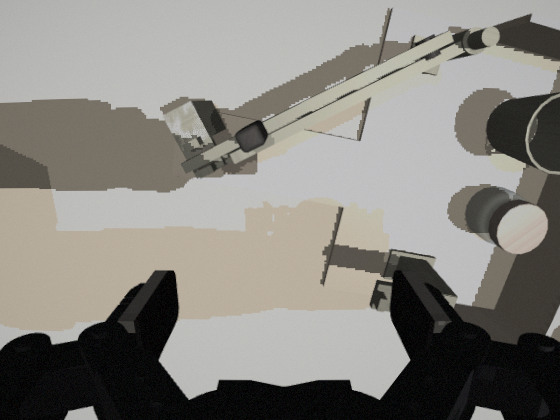

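```bash
sleep 1
```

```text
(no output)
```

The wrist view shows the knob as a dark block at (row 135, col 251). The hinge post top is at (38, 490), the bar's free end is in the hold catch at (165, 190), and the closing catch is near (290, 405).

Run:
```python
from h import *
im=cv2.imread("pics/wrist0.png");T=np.array(bot.camera_model("wrist")["world_from_camera"]);print(np.round(T,3))
k=atz("wrist",(134,251),.153)
for z in(.126,.134):
    h=atz("wrist",(38,490),z);d=k-h;print(z,h,k,np.hypot(d[0],d[1]))
    print(proj("scene",[[*h[:2],z],k]),proj("side",[[*h[:2],z],k]))
print("catch",atz("wrist",(290,405),.104))
w=im[100:180,160:290];cv2.imwrite("pics/c.png",np.vstack([cv2.resize(w,None,fx=4,fy=4,interpolation=0)]))
```

```text
[[ 1.     0.     0.001  0.499]
 [ 0.001 -0.957 -0.288  0.073]
 [ 0.001  0.288 -0.957  0.372]
 [ 0.     0.     0.     1.   ]]
0.126 [0.63044063 0.11198394 0.126     ] [0.47984479 0.05266335 0.153     ] 0.16185808256781314
[[219.47784678 313.35232522]
 [161.54249731 334.51164184]] [[235.7326396  270.08373918]
 [227.17724009 333.10124224]]
0.134 [0.62617385 0.11072284 0.134     ] [0.47984479 0.05266335 0.153     ] 0.15742648464624331
[[216.38323069 314.25805446]
 [161.54249731 334.51164184]] [[233.72678075 271.76524391]
 [227.17724009 333.10124224]]
catch [ 0.59979856 -0.07865876  0.104     ]
```

View pics/a.png

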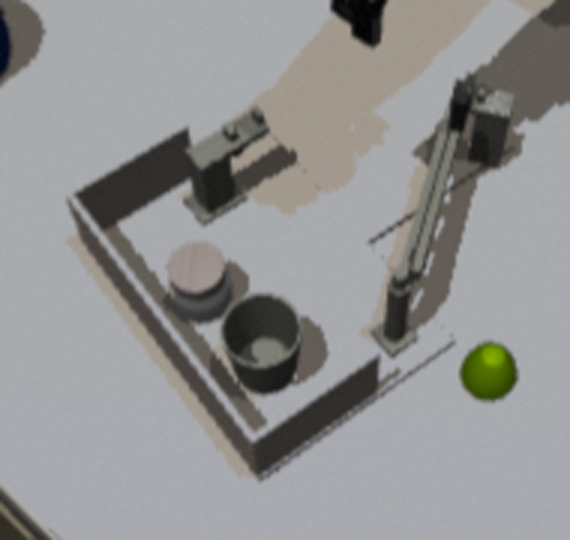

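The scene crop agrees: knob top at about (156, 334) and post top at (221, 314), which puts the post top at z = 0.126. I'll move above the knob, yawed across the bar, and look again from near.

Emit:
move_arm([
  {"x": 1, "y": -0.5, "yaw": 10},
  {"x": 2.2, "y": -1, "z": 0.5, "yaw": 20},
  {"x": 3.5, "y": -1.5, "z": 1, "yaw": 30},
  {"x": 4.5, "y": -2, "z": 1.5, "yaw": 40},
  {"x": 5.3, "y": -2, "z": 2, "yaw": 50},
  {"x": 5.3, "y": -2, "z": 2, "yaw": 60},
  {"x": 5.3, "y": -2, "z": 2, "yaw": 65},
  {"x": 5.3, "y": -2, "z": 2, "yaw": 65},
  {"x": 5.3, "y": -2, "z": 2, "yaw": 65},
])

```text
invalid input at $.motion[0]: expected keys x, y, z, yaw
```

Run:
```python
from h import *
im=bot.camera("wrist");cv2.imwrite("pics/w1.png",im)
o=bot.get_obs();print(o["clock"],o["eef_pos"],o["tool_rot"],o["ft_force"],o["joint_pos"])
H=np.array([.630,.112]);u=np.array([-.907,-.421]);n=np.array([.421,-.907])
print(proj("wrist",[[.480,.0527,.153],[*H,.126],[*(H+.03*u-.01*n),.108],[*(H+.225*u-.01*n),.108]]))
for r in bot.cut_out("wrist","knob")[:2]:
    ys,xs=np.where(r["mask"]);print(r["score"],r["centre"],ys.min(),ys.max(),xs.min(),xs.max())
```

```text
1.55 [ 5.00002682e-01 -2.08674745e-05  2.31273421e-01] [ 7.07105637e-01  7.07107925e-01 -2.98435983e-05 -9.52511653e-06] [ 0.29240341 -0.32126541 -0.2522134 ] [-2.42919968e-05  2.40662396e-01  4.99517787e-03  1.33518478e+00
 -2.87361151e-05  1.57076880e+00]
[[133.93675109 251.26134943]
 [ 37.94653396 489.3427778 ]
 [ 45.94470833 430.16909449]
 [164.91378126 177.74392124]]
0.77 [99.9, 315.7] 31 172 182 452
```

View pics/w1.png

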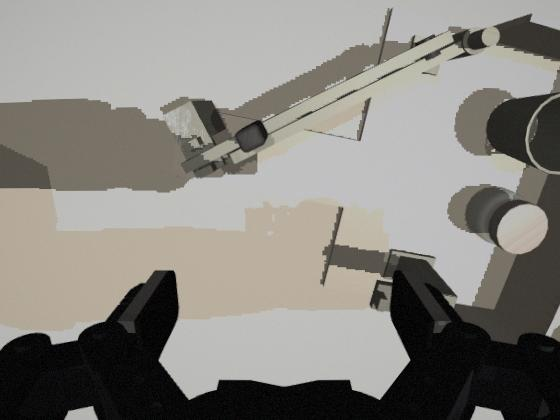

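The move was refused because every row needs all four keys, so the picture is unchanged. Resending.

Emit:
move_arm([
  {"x": 1, "y": -0.5, "z": 0, "yaw": 10},
  {"x": 2.2, "y": -1, "z": 0.5, "yaw": 20},
  {"x": 3.5, "y": -1.5, "z": 1, "yaw": 30},
  {"x": 4.5, "y": -2, "z": 1.5, "yaw": 40},
  {"x": 5.3, "y": -2, "z": 2, "yaw": 50},
  {"x": 5.3, "y": -2, "z": 2, "yaw": 60},
  {"x": 5.3, "y": -2, "z": 2, "yaw": 65},
  {"x": 5.3, "y": -2, "z": 2, "yaw": 65},
  {"x": 5.3, "y": -2, "z": 2, "yaw": 65},
])

```text
clock: 2.72
eef_pos: [0.48, 0.053, 0.2113]
tool_rot: [0.976, 0.217, 0.0, 0.0]
ft_force: [-0.1, 0.5, -0.4]
grip_width: 0.0855
grasp_force: 0.0
```

Run:
```python
from h import *
im=bot.camera("wrist");cv2.imwrite("pics/w1.png",im)
o=bot.get_obs();print(o["clock"],o["eef_pos"],o["tool_rot"],o["ft_force"],o["joint_pos"])
H=np.array([.630,.112]);u=np.array([-.907,-.421]);n=np.array([.421,-.907])
print(proj("wrist",[[.480,.0527,.153],[*H,.126],[*(H+.03*u-.01*n),.108],[*(H+.225*u-.01*n),.108]]))
for r in bot.cut_out("wrist","knob")[:2]:
    ys,xs=np.where(r["mask"]);print(r["score"],r["centre"],ys.min(),ys.max(),xs.min(),xs.max())
```

```text
2.775 [0.48000168 0.05297251 0.21134336] [ 9.76196735e-01  2.16886914e-01  2.74742614e-05 -4.79639307e-06] [0.54214749 0.37381517 0.32990242] [ 1.09904488e-01  2.16767395e-01 -7.84214813e-02  1.27555387e+00
  1.54983821e-05  2.81424846e+00]
[[229.04148597 284.27021324]
 [-67.61394615 302.51011255]
 [ -0.53720277 283.89301252]
 [288.93280475 282.98587259]]
0.84 [149.4, 284.9] 0 286 274 300
```

View pics/w1.png

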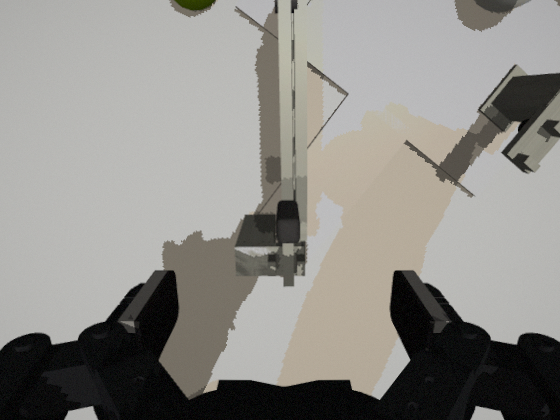

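Near view: the knob spans cols 277–300, rows 200–245, and the bar end is at (285, 288), almost centred between the fingers. I'll zoom in for the fine offset.

Run:
```python
from h import *
im=cv2.imread("pics/w1.png");cv2.imwrite("pics/w1z.png",cv2.resize(im[180:300,220:350],None,fx=5,fy=5,interpolation=0))
g=im.sum(2)//3
for r in(20,60,100,150,205,215,225,235,245,282):print(r,*g[r,268:312])
o=bot.get_obs()["eef_pos"]
print(bot.camera_model("wrist")["K"])
print(proj("wrist",[[o[0],o[1],z] for z in(.153,.138,.108,.119)]))
```

```text
20 116 114 115 118 116 116 116 117 115 125 156 177 178 178 179 179 178 180 177 179 179 179 177 152 170 119 167 178 180 179 178 178 179 179 178 178 179 177 180 178 181 178 178 179
60 111 109 111 109 110 108 108 109 108 112 130 163 179 180 178 179 180 179 179 181 178 179 178 132 92 126 141 167 175 175 174 175 176 175 172 174 176 174 174 179 180 179 181 180
100 110 111 111 111 111 111 111 111 112 112 110 138 164 169 169 168 169 170 168 169 169 169 169 159 111 85 83 145 167 168 167 166 166 166 165 167 165 166 168 169 170 169 170 168
150 111 112 109 114 110 112 112 112 111 111 109 112 134 151 155 156 156 155 158 157 156 155 158 157 125 92 78 111 146 157 154 157 155 157 156 158 156 155 156 170 177 176 176 176
205 114 114 117 115 116 115 116 116 116 72 16 19 15 22 22 23 21 26 23 25 18 27 25 20 23 25 23 28 25 59 109 125 126 125 126 125 125 126 133 161 172 174 174 171
215 36 36 37 39 37 38 36 61 49 27 17 18 22 26 26 20 22 22 20 24 25 29 25 22 20 25 22 25 26 27 51 105 124 127 125 128 126 125 134 160 172 171 173 172
225 37 42 36 37 36 37 36 45 38 33 45 45 50 57 53 54 54 56 59 58 57 56 55 58 55 55 55 52 52 48 38 46 122 147 147 146 147 146 143 163 171 174 169 172
235 57 57 60 55 56 46 36 51 41 31 38 46 48 53 54 54 54 53 56 54 52 52 54 56 58 54 56 54 51 48 45 51 118 141 140 141 140 141 149 170 177 172 173 178
245 58 54 56 50 53 56 59 57 46 40 39 35 38 36 98 137 145 144 147 147 146 146 144 145 145 112 65 51 50 55 56 57 57 43 35 41 54 98 114 145 178 187 188 187
282 186 185 187 188 187 185 186 187 186 185 186 186 186 185 184 135 82 80 83 81 81 84 82 83 80 99 163 185 184 186 186 186 185 186 186 186 188 185 188 187 185 187 185 187
[[366.89479863   0.         283.88266249]
 [  0.         366.89479863 207.9888821 ]
 [  0.           0.           1.        ]]
[[228.79224881 283.86092249]
 [220.48207467 283.84176491]
 [206.66743312 283.80992807]
 [211.35586264 283.82073146]]
```

View pics/w1z.png

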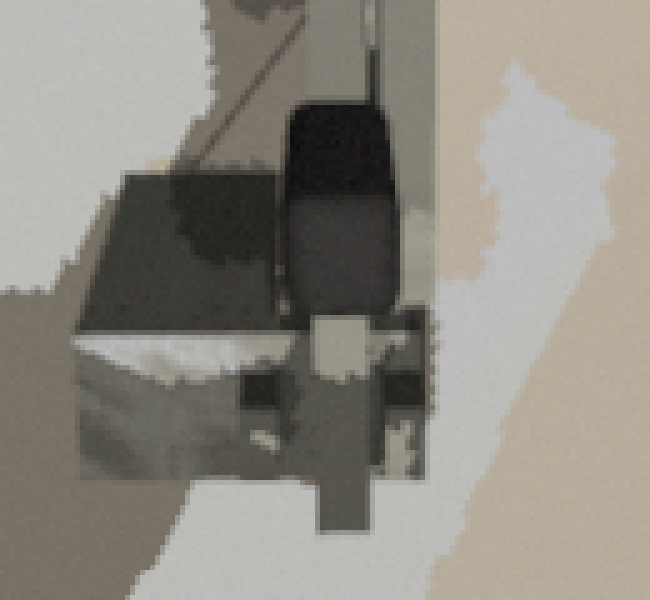

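Knob top centre is at (231, 288.7) against a tool axis at (228.8, 283.9). That makes the correction y +3.1 mm, x −1.4 mm. Descending.

Emit:
move_arm([
  {"x": -0.1, "y": 0.3, "z": 2, "yaw": -0.6},
  {"x": -0.1, "y": 0.3, "z": 5, "yaw": -0.6},
  {"x": -0.1, "y": 0.3, "z": 8, "yaw": -0.6},
  {"x": -0.1, "y": 0.3, "z": 9, "yaw": -0.6},
  {"x": -0.1, "y": 0.3, "z": 9, "yaw": -0.6},
  {"x": -0.1, "y": 0.3, "z": 9, "yaw": -0.6},
])

```text
clock: 3.58
eef_pos: [0.4814, 0.0499, 0.1225]
tool_rot: [0.975, 0.222, 0.001, 0.0]
ft_force: [0.0, -1.0, 0.7]
grip_width: 0.0855
grasp_force: 0.0
```

Run:
```python
from h import *
im=bot.camera("wrist");cv2.imwrite("pics/w2.png",im)
o=bot.get_obs();p=o["eef_pos"];print(o["clock"],p,o["tool_rot"],o["ft_force"])
print(proj("wrist",[[p[0],p[1],z] for z in(.153,.138,.108)]))
cv2.imwrite("pics/w2z.png",cv2.resize(im[120:420,120:450],None,fx=2,fy=2,interpolation=0)[:600])
g=im.sum(2)//3
for r in(225,245,265,285,300):print(r,*g[r,255:325])
```

```text
3.625 [0.48143033 0.04996045 0.12259412] [9.75141388e-01 2.21579869e-01 1.26697863e-03 1.71265731e-04] [ 0.87184287 -0.20312731 -0.28066815]
[[315.80923011 284.18283473]
 [293.96081518 284.08659739]
 [261.13624385 283.94216943]]
225 122 121 122 122 123 123 118 99 72 82 114 123 124 123 124 120 122 128 128 132 133 130 130 131 131 132 130 132 131 129 132 130 130 132 131 125 88 59 56 92 125 133 133 134 132 134 135 130 133 134 131 133 133 133 133 133 149 177 186 185 186 186 184 184 187 185 185 186 185 185
245 122 122 123 126 123 122 124 125 121 123 124 123 122 122 124 124 123 125 125 129 131 129 128 129 131 128 129 129 131 129 128 131 129 129 132 127 87 43 40 90 123 130 131 133 133 133 133 134 132 132 134 133 133 133 134 132 112 93 87 90 89 89 124 172 160 130 122 158 195 203
265 40 41 40 40 41 41 40 41 39 39 33 20 15 19 24 15 28 25 23 24 25 23 25 27 28 22 30 23 23 26 23 28 27 27 22 27 28 26 27 29 22 22 66 117 131 134 132 133 133 133 133 134 131 133 133 132 106 88 89 86 89 89 87 89 88 87 88 86 99 102
285 40 40 42 39 42 43 40 39 34 20 21 17 23 22 22 28 30 26 28 22 26 28 26 25 25 24 26 28 30 29 26 28 29 27 26 27 23 29 28 24 21 28 30 23 46 60 62 61 63 61 61 63 64 61 60 80 113 122 119 118 122 122 118 121 120 120 120 121 121 122
300 43 42 42 45 44 40 34 24 16 30 35 40 41 43 48 47 46 43 46 45 46 48 45 47 47 47 47 46 45 49 47 43 46 47 46 44 44 48 48 47 48 46 43 34 28 38 61 69 112 125 124 124 126 125 125 102 177 196 196 198 200 202 200 201 200 201 185 182 183 181
```

View pics/w2z.png

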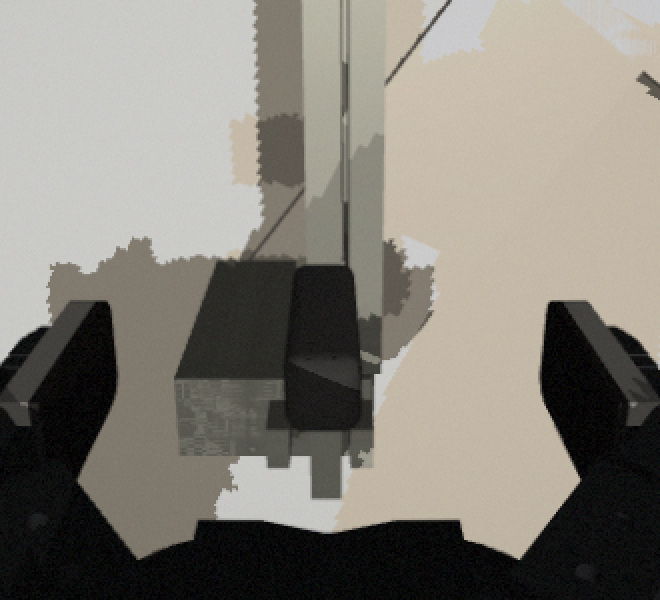

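The knob top is centred at (316, 282) against an axis at (316, 284), so about −1 mm across. The bar end sits free between its lips. Nudge, then grip.

Emit:
move_arm([
  {"x": 0, "y": -0.1, "z": 0.2, "yaw": 0},
  {"x": 0, "y": -0.1, "z": 0.2, "yaw": 0},
])

```text
clock: 3.88
eef_pos: [0.4801, 0.0509, 0.1196]
tool_rot: [0.975, 0.222, 0.0, 0.0]
ft_force: [-0.5, 0.1, 0.3]
grip_width: 0.0856
grasp_force: 0.0
```

Emit:
move_arm([
  {"x": 0, "y": 0, "z": 0, "yaw": 0},
  {"x": 0, "y": 0, "z": 0, "yaw": 0},
  {"x": 0, "y": 0, "z": 0, "yaw": 0},
  {"x": 0, "y": 0, "z": 0, "yaw": 0},
  {"x": 0, "y": 0, "z": 0, "yaw": 0},
  {"x": 0, "y": 0, "z": 0, "yaw": 0},
], gripper=-1)

```text
clock: 4.62
eef_pos: [0.4799, 0.0508, 0.1194]
tool_rot: [0.975, 0.222, 0.0, -0.0]
ft_force: [0.2, -0.1, 1.6]
grip_width: 0.0132
grasp_force: 59.8
```

Gripped with almost no side load. Lifting along the bar's arc to about 0.15 rad.

Emit:
move_arm([
  {"x": 0.1, "y": 0, "z": -0.34, "yaw": 0},
  {"x": 0.21, "y": 0, "z": -0.67, "yaw": 0},
  {"x": 0.33, "y": 0, "z": -1.0, "yaw": 0},
  {"x": 0.45, "y": 0, "z": -1.33, "yaw": 0},
  {"x": 0.58, "y": 0, "z": -1.65, "yaw": 0},
  {"x": 0.72, "y": 0, "z": -1.97, "yaw": 0},
  {"x": 0.72, "y": 0, "z": -1.97, "yaw": 0},
  {"x": 0.72, "y": 0, "z": -1.97, "yaw": 0},
])

```text
clock: 5.62
eef_pos: [0.4864, 0.0539, 0.1392]
tool_rot: [0.975, 0.222, 0.0, -0.0]
ft_force: [0.3, 1.6, -4.1]
grip_width: 0.0127
grasp_force: 58.7
```

Run:
```python
from h import *
im=bot.camera("wrist");cv2.imwrite("pics/w3.png",im)
o=bot.get_obs();p=o["eef_pos"];print(o["clock"],p,o["tool_rot"],o["ft_force"],o["ft_torque"])
im2=bot.camera("side");a=cv2.resize(im[100:420,150:420],(506,600),interpolation=0);b=cv2.resize(im2[200:280,260:370],(290,211),interpolation=0)
b=cv2.copyMakeBorder(b,0,389,0,0,0);cv2.imwrite("pics/w3z.png",np.hstack([a,b]))
```

```text
5.675 [0.48643045 0.05391076 0.13913552] [ 9.75150335e-01  2.21544136e-01  1.25753194e-04 -5.88914094e-05] [ 0.47090515  1.70518753 -3.87797725] [0.08140065 0.19064217 0.09473969]
```

View pics/w3z.png

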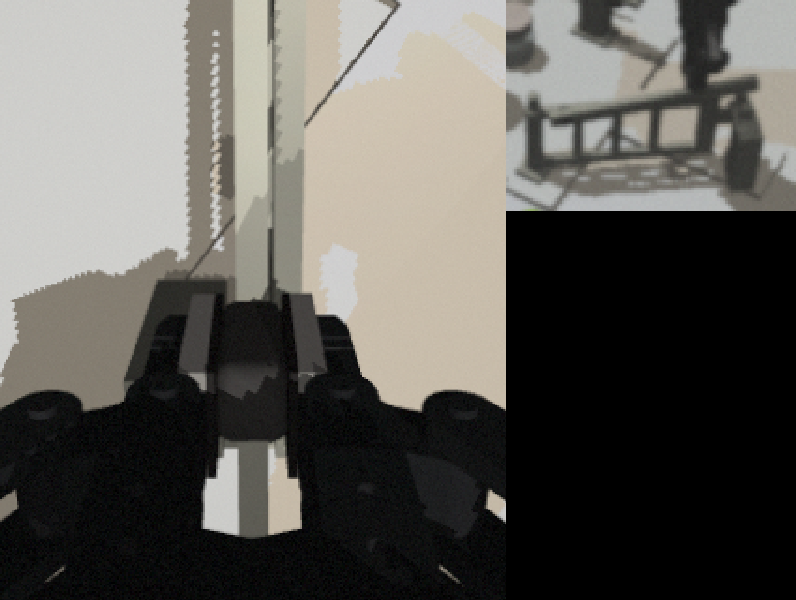

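The bar is up: the side inset shows it slanted above the gate, clear of the hold catch, with low forces. Working out the arc rows.

```bash
cat > arc.py <<'E'
import sys,math
x,y=map(float,sys.argv[1:3])  # knob rel hinge in tool frame, cm
out=[]
for d in map(float,sys.argv[3:]):
    f=math.radians(d);out.append('{"x": %.2f, "y": %.2f, "z": 0, "yaw": %.1f}'%(x*math.cos(f)+y*math.sin(f)-x,-x*math.sin(f)+y*math.cos(f)-y,-d))
print("["+", ".join(out)+"]")
E
python3 arc.py -15.67 -0.99 1 3 6 9 12 15 18 20 20
```

```text
[{"x": -0.01, "y": 0.27, "z": 0, "yaw": -1.0}, {"x": -0.03, "y": 0.82, "z": 0, "yaw": -3.0}, {"x": -0.02, "y": 1.64, "z": 0, "yaw": -6.0}, {"x": 0.04, "y": 2.46, "z": 0, "yaw": -9.0}, {"x": 0.14, "y": 3.28, "z": 0, "yaw": -12.0}, {"x": 0.28, "y": 4.09, "z": 0, "yaw": -15.0}, {"x": 0.46, "y": 4.89, "z": 0, "yaw": -18.0}, {"x": 0.61, "y": 5.42, "z": 0, "yaw": -20.0}, {"x": 0.61, "y": 5.42, "z": 0, "yaw": -20.0}]
```

Emit:
move_arm([
  {"x": -0.01, "y": 0.27, "z": 0, "yaw": -1.0},
  {"x": -0.03, "y": 0.82, "z": 0, "yaw": -3.0},
  {"x": -0.02, "y": 1.64, "z": 0, "yaw": -6.0},
  {"x": 0.04, "y": 2.46, "z": 0, "yaw": -9.0},
  {"x": 0.14, "y": 3.28, "z": 0, "yaw": -12.0},
  {"x": 0.28, "y": 4.09, "z": 0, "yaw": -15.0},
  {"x": 0.46, "y": 4.89, "z": 0, "yaw": -18.0},
  {"x": 0.61, "y": 5.42, "z": 0, "yaw": -20.0},
  {"x": 0.61, "y": 5.42, "z": 0, "yaw": -20.0},
])

```text
clock: 6.85
eef_pos: [0.5157, 0.0076, 0.139]
tool_rot: [0.922, 0.387, 0.0, -0.0]
ft_force: [0.2, 1.6, -4.8]
grip_width: 0.0132
grasp_force: 58.7
```

```bash
python3 - <<'E'
from h import *
o=bot.get_obs();p=o["eef_pos"];print(o["clock"],p,o["tool_rot"],o["ft_force"],o["ft_torque"])
q=o["tool_rot"];a=2*np.arctan2(q[1],q[0]);f=o["ft_force"];tx=np.array([np.cos(a),np.sin(a)]);ty=np.array([np.sin(a),-np.cos(a)])
print(np.degrees(a),"tool fx,fy",tx@f[:2],ty@f[:2])
E
python3 arc.py -15.67 -0.99 1 3 6 9 12 15 18 20 20
```

```text
6.85 [0.51565641 0.00756072 0.13896083] [ 9.21905977e-01  3.87413598e-01  2.19246128e-04 -1.61744910e-04] [ 0.2483788   1.61245344 -4.78915678] [ 0.29129874 -0.06241417  0.15104245]
45.58732450126558 tool fx,fy 1.32562511401573 -0.9510079860562713
[{"x": -0.01, "y": 0.27, "z": 0, "yaw": -1.0}, {"x": -0.03, "y": 0.82, "z": 0, "yaw": -3.0}, {"x": -0.02, "y": 1.64, "z": 0, "yaw": -6.0}, {"x": 0.04, "y": 2.46, "z": 0, "yaw": -9.0}, {"x": 0.14, "y": 3.28, "z": 0, "yaw": -12.0}, {"x": 0.28, "y": 4.09, "z": 0, "yaw": -15.0}, {"x": 0.46, "y": 4.89, "z": 0, "yaw": -18.0}, {"x": 0.61, "y": 5.42, "z": 0, "yaw": -20.0}, {"x": 0.61, "y": 5.42, "z": 0, "yaw": -20.0}]
```

Forces stay near zero, so the arc is right. Another 20°, then a pose check before approaching the buffer.

Emit:
move_arm([
  {"x": -0.01, "y": 0.27, "z": 0, "yaw": -1.0},
  {"x": -0.03, "y": 0.82, "z": 0, "yaw": -3.0},
  {"x": -0.02, "y": 1.64, "z": 0, "yaw": -6.0},
  {"x": 0.04, "y": 2.46, "z": 0, "yaw": -9.0},
  {"x": 0.14, "y": 3.28, "z": 0, "yaw": -12.0},
  {"x": 0.28, "y": 4.09, "z": 0, "yaw": -15.0},
  {"x": 0.46, "y": 4.89, "z": 0, "yaw": -18.0},
  {"x": 0.61, "y": 5.42, "z": 0, "yaw": -20.0},
  {"x": 0.61, "y": 5.42, "z": 0, "yaw": -20.0},
])

```text
clock: 7.98
eef_pos: [0.5585, -0.0257, 0.1389]
tool_rot: [0.841, 0.542, 0.0, -0.0]
ft_force: [0.5, 4.4, -3.7]
grip_width: 0.0132
grasp_force: 58.7
```

```bash
cat > st.py <<'E'
from h import *
o=bot.get_obs();p=o["eef_pos"];q=o["tool_rot"];a=2*np.arctan2(q[1],q[0]);f=o["ft_force"];tx=np.array([np.cos(a),np.sin(a)]);ty=np.array([np.sin(a),-np.cos(a)])
print(o["clock"],np.round(p,4),"yaw",np.degrees(a),"tool fx,fy,fz",np.round([tx@f[:2],ty@f[:2],-f[2]],2),o["grip_width"],o["ft_torque"])
E
python3 st.py
python3 - <<'E'
from h import *
im=bot.camera("wrist");im2=bot.camera("scene");a=cv2.resize(im,(448,336));b=cv2.resize(im2[140:260,230:350],(336,336),interpolation=2);cv2.imwrite("pics/w4.png",np.hstack([a,b]))
E
python3 arc.py -15.67 -0.99 1 2 3 4 5 6 6;python3 arc.py -15.67 -0.99 0.2 0.4 0.6 .8 1 1.5 2 3
```

```text
7.975 [ 0.5585 -0.0257  0.1389] yaw 65.5984319989703 tool fx,fy,fz [ 4.18 -1.35  3.73] 0.013174007514990184 [ 0.42001287 -0.23098081  0.03159014]
[{"x": -0.01, "y": 0.27, "z": 0, "yaw": -1.0}, {"x": -0.03, "y": 0.55, "z": 0, "yaw": -2.0}, {"x": -0.03, "y": 0.82, "z": 0, "yaw": -3.0}, {"x": -0.03, "y": 1.10, "z": 0, "yaw": -4.0}, {"x": -0.03, "y": 1.37, "z": 0, "yaw": -5.0}, {"x": -0.02, "y": 1.64, "z": 0, "yaw": -6.0}, {"x": -0.02, "y": 1.64, "z": 0, "yaw": -6.0}]
[{"x": -0.00, "y": 0.05, "z": 0, "yaw": -0.2}, {"x": -0.01, "y": 0.11, "z": 0, "yaw": -0.4}, {"x": -0.01, "y": 0.16, "z": 0, "yaw": -0.6}, {"x": -0.01, "y": 0.22, "z": 0, "yaw": -0.8}, {"x": -0.01, "y": 0.27, "z": 0, "yaw": -1.0}, {"x": -0.02, "y": 0.41, "z": 0, "yaw": -1.5}, {"x": -0.03, "y": 0.55, "z": 0, "yaw": -2.0}, {"x": -0.03, "y": 0.82, "z": 0, "yaw": -3.0}]
```

View pics/w4.png

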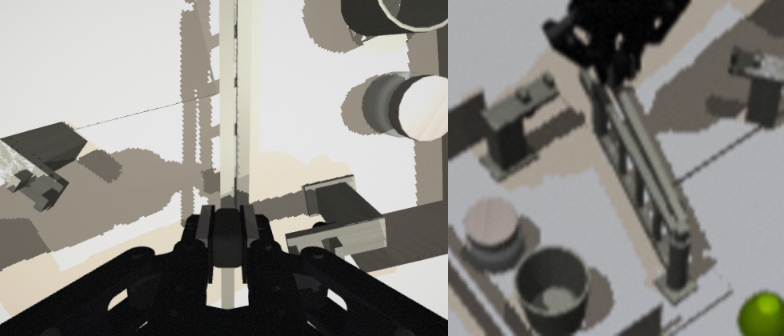

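The gate has swung about 40° with the bar held up, and the closing catch now lies ahead, lower right of the knob. There is a small radial pull of 4 N towards the hinge, so I'll trim x slightly while approaching.

Emit:
move_arm([
  {"x": 0.02, "y": 0.27, "z": 0, "yaw": -1.0},
  {"x": 0.03, "y": 0.55, "z": 0, "yaw": -2.0},
  {"x": 0.04, "y": 0.82, "z": 0, "yaw": -3.0},
  {"x": 0.05, "y": 1.1, "z": 0, "yaw": -4.0},
  {"x": 0.05, "y": 1.37, "z": 0, "yaw": -5.0},
  {"x": 0.06, "y": 1.64, "z": 0, "yaw": -6.0},
  {"x": 0.06, "y": 1.64, "z": 0, "yaw": -6.0},
])

```text
clock: 8.95
eef_pos: [0.5736, -0.0325, 0.139]
tool_rot: [0.811, 0.585, -0.0, 0.0]
ft_force: [-0.2, -0.1, -1.9]
grip_width: 0.0134
grasp_force: 58.9
```

```bash
python3 st.py
```

```text
8.95 [ 0.5736 -0.0325  0.139 ] yaw 71.59562949128468 tool fx,fy,fz [-0.16 -0.13  1.85] 0.013354983218550045 [-0.17166284  0.09442409  0.08522889]
```

Emit:
move_arm([
  {"x": 0, "y": 0.14, "z": 0, "yaw": -0.5},
  {"x": 0, "y": 0.27, "z": 0, "yaw": -1.0},
  {"x": 0, "y": 0.41, "z": 0, "yaw": -1.5},
  {"x": 0, "y": 0.55, "z": 0, "yaw": -2.0},
  {"x": 0, "y": 0.55, "z": 0, "yaw": -2.0},
])

```text
clock: 9.57
eef_pos: [0.5787, -0.0344, 0.1391]
tool_rot: [0.801, 0.599, -0.0, 0.0]
ft_force: [-1.4, -3.8, -1.8]
grip_width: 0.0129
grasp_force: 59.1
```

Emit:
move_arm([
  {"x": 0, "y": 0.05, "z": 0, "yaw": -0.2},
  {"x": 0, "y": 0.1, "z": 0, "yaw": -0.4},
  {"x": 0, "y": 0.15, "z": 0, "yaw": -0.5},
  {"x": 0, "y": 0.15, "z": 0, "yaw": -0.5},
])

```text
clock: 10.07
eef_pos: [0.5801, -0.0348, 0.1391]
tool_rot: [0.798, 0.602, -0.0, 0.0]
ft_force: [-2.6, -4.5, -0.7]
grip_width: 0.0133
grasp_force: 59.2
```

```bash
python3 st.py
```

```text
10.075 [ 0.5801 -0.0348  0.1391] yaw 74.0862195792251 tool fx,fy,fz [-5.04 -1.3   0.71] 0.013254417819533269 [-1.15223779  0.49986496  0.1062866 ]
```

Emit:
move_arm([
  {"x": -0.03, "y": 0.05, "z": 0, "yaw": -0.2},
  {"x": -0.06, "y": 0.1, "z": 0, "yaw": -0.4},
  {"x": -0.08, "y": 0.15, "z": 0, "yaw": -0.5},
  {"x": -0.08, "y": 0.15, "z": 0, "yaw": -0.5},
])

```text
clock: 10.58
eef_pos: [0.5814, -0.0354, 0.1389]
tool_rot: [0.795, 0.606, 0.0, -0.0]
ft_force: [-2.5, -3.3, -1.9]
grip_width: 0.0129
grasp_force: 59.1
```

```bash
python3 st.py
```

```text
10.575 [ 0.5814 -0.0354  0.1389] yaw 74.61468415277834 tool fx,fy,fz [-3.86 -1.58  1.87] 0.01291879050062422 [-0.89531099  0.41992998  0.13198855]
```

Emit:
move_arm([
  {"x": -0.03, "y": 0.05, "z": 0, "yaw": -0.2},
  {"x": -0.05, "y": 0.1, "z": 0, "yaw": -0.4},
  {"x": -0.06, "y": 0.15, "z": 0, "yaw": -0.5},
  {"x": -0.06, "y": 0.15, "z": 0, "yaw": -0.5},
])

```text
clock: 11.08
eef_pos: [0.5828, -0.0359, 0.1389]
tool_rot: [0.793, 0.61, 0.0, -0.0]
ft_force: [-0.2, -1.0, -2.4]
grip_width: 0.0133
grasp_force: 58.9
```

```bash
python3 st.py
```

```text
11.075 [ 0.5828 -0.0359  0.1389] yaw 75.13224357838091 tool fx,fy,fz [-1.06  0.05  2.41] 0.013250184682503592 [-0.264524    0.17585695  0.08412495]
```

Emit:
move_arm([
  {"x": 0, "y": 0.05, "z": 0, "yaw": -0.2},
  {"x": 0, "y": 0.11, "z": 0, "yaw": -0.4},
  {"x": 0, "y": 0.11, "z": 0, "yaw": -0.4},
])

```text
clock: 11.45
eef_pos: [0.5838, -0.0363, 0.1389]
tool_rot: [0.791, 0.612, 0.0, -0.0]
ft_force: [0.1, 1.4, -3.6]
grip_width: 0.0132
grasp_force: 58.8
```

Emit:
move_arm([
  {"x": -0.01, "y": 0.05, "z": 0, "yaw": -0.2},
  {"x": -0.01, "y": 0.11, "z": 0, "yaw": -0.4},
  {"x": -0.01, "y": 0.11, "z": 0, "yaw": -0.4},
])

```text
clock: 11.82
eef_pos: [0.5849, -0.0367, 0.1389]
tool_rot: [0.788, 0.615, 0.0, -0.0]
ft_force: [0.2, 2.9, -4.6]
grip_width: 0.0131
grasp_force: 58.7
```

```bash
python3 st.py
```

```text
11.825 [ 0.5849 -0.0367  0.1389] yaw 75.9269162299878 tool fx,fy,fz [ 2.89 -0.5   4.63] 0.013071241457206373 [ 0.49497613 -0.05235139  0.09271079]
```

Emit:
move_arm([
  {"x": 0.02, "y": 0.05, "z": 0, "yaw": -0.2},
  {"x": 0.03, "y": 0.11, "z": 0, "yaw": -0.4},
  {"x": 0.03, "y": 0.11, "z": 0, "yaw": -0.4},
])

```text
clock: 12.2
eef_pos: [0.5859, -0.037, 0.139]
tool_rot: [0.786, 0.618, 0.0, -0.0]
ft_force: [-0.6, 3.2, -5.0]
grip_width: 0.0132
grasp_force: 58.7
```

Emit:
move_arm([
  {"x": 0, "y": 0.05, "z": 0, "yaw": -0.2},
  {"x": 0, "y": 0.11, "z": 0, "yaw": -0.4},
  {"x": 0, "y": 0.11, "z": 0, "yaw": -0.4},
])

```text
clock: 12.58
eef_pos: [0.587, -0.0373, 0.139]
tool_rot: [0.784, 0.621, 0.0, -0.0]
ft_force: [0.8, 3.6, -4.7]
grip_width: 0.013
grasp_force: 58.7
```

```bash
python3 st.py
```

```text
12.575 [ 0.587  -0.0373  0.139 ] yaw 76.71012464994678 tool fx,fy,fz [ 3.68 -0.03  4.66] 0.013005269322781347 [0.53835039 0.0084572  0.11096635]
```

Emit:
move_arm([
  {"x": 0.02, "y": 0.05, "z": 0, "yaw": -0.2},
  {"x": 0.03, "y": 0.11, "z": 0, "yaw": -0.4},
  {"x": 0.03, "y": 0.11, "z": 0, "yaw": -0.4},
])

```text
clock: 12.95
eef_pos: [0.5881, -0.0376, 0.139]
tool_rot: [0.782, 0.623, -0.0, 0.0]
ft_force: [-0.3, 2.6, -4.2]
grip_width: 0.0126
grasp_force: 58.7
```

Emit:
move_arm([
  {"x": 0, "y": 0.05, "z": 0, "yaw": -0.2},
  {"x": 0.01, "y": 0.11, "z": 0, "yaw": -0.4},
  {"x": 0.01, "y": 0.11, "z": 0, "yaw": -0.4},
])

```text
clock: 13.32
eef_pos: [0.5892, -0.0378, 0.1391]
tool_rot: [0.78, 0.626, -0.0, 0.0]
ft_force: [0.3, 2.3, -3.4]
grip_width: 0.0136
grasp_force: 58.8
```

```bash
python3 st.py
```

```text
13.325 [ 0.5892 -0.0378  0.1391] yaw 77.49008401543604 tool fx,fy,fz [ 2.27 -0.21  3.42] 0.013629723496119866 [0.00435721 0.18356284 0.18853294]
```

Emit:
move_arm([
  {"x": 0, "y": 0.05, "z": 0, "yaw": -0.2},
  {"x": 0.01, "y": 0.11, "z": 0, "yaw": -0.4},
  {"x": 0.01, "y": 0.11, "z": 0, "yaw": -0.4},
])

```text
clock: 13.7
eef_pos: [0.5903, -0.0381, 0.1391]
tool_rot: [0.778, 0.629, -0.0, 0.0]
ft_force: [-1.4, -0.7, -2.1]
grip_width: 0.013
grasp_force: 58.9
```

Emit:
move_arm([
  {"x": 0, "y": 0.05, "z": 0, "yaw": -0.2},
  {"x": 0, "y": 0.11, "z": 0, "yaw": -0.4},
  {"x": 0, "y": 0.11, "z": 0, "yaw": -0.4},
])

```text
clock: 14.08
eef_pos: [0.5914, -0.0384, 0.1391]
tool_rot: [0.776, 0.631, -0.0, 0.0]
ft_force: [-1.5, -1.4, -1.9]
grip_width: 0.0129
grasp_force: 59.1
```

```bash
python3 st.py
```

```text
14.075 [ 0.5914 -0.0384  0.1391] yaw 78.28286332208621 tool fx,fy,fz [-1.69 -1.22  1.91] 0.012868788601979602 [-0.67717376  0.35609582  0.17153573]
```

Emit:
move_arm([
  {"x": -0.01, "y": 0.05, "z": 0, "yaw": -0.2},
  {"x": -0.02, "y": 0.11, "z": 0, "yaw": -0.4},
  {"x": -0.02, "y": 0.11, "z": 0, "yaw": -0.4},
])

```text
clock: 14.45
eef_pos: [0.5925, -0.0386, 0.1391]
tool_rot: [0.773, 0.634, -0.0, 0.0]
ft_force: [-1.8, -3.6, -1.0]
grip_width: 0.0131
grasp_force: 59.1
```

Emit:
move_arm([
  {"x": -0.01, "y": 0.05, "z": 0, "yaw": -0.2},
  {"x": -0.01, "y": 0.11, "z": 0, "yaw": -0.4},
  {"x": -0.01, "y": 0.11, "z": 0, "yaw": -0.4},
])

```text
clock: 14.82
eef_pos: [0.5935, -0.0389, 0.1391]
tool_rot: [0.771, 0.637, -0.0, 0.0]
ft_force: [-1.4, -4.3, -0.8]
grip_width: 0.013
grasp_force: 59.2
```

```bash
python3 st.py
```

```text
14.825 [ 0.5935 -0.0389  0.1391] yaw 79.09338850211495 tool fx,fy,fz [-4.48 -0.54  0.82] 0.013049049699118968 [-1.07939739  0.42081109  0.2117595 ]
```

Emit:
move_arm([
  {"x": -0.03, "y": 0.05, "z": 0, "yaw": -0.2},
  {"x": -0.05, "y": 0.11, "z": 0, "yaw": -0.4},
  {"x": -0.05, "y": 0.11, "z": 0, "yaw": -0.4},
])

```text
clock: 15.2
eef_pos: [0.5946, -0.0392, 0.139]
tool_rot: [0.769, 0.639, 0.0, -0.0]
ft_force: [-1.1, -3.4, -1.5]
grip_width: 0.013
grasp_force: 59.1
```

Emit:
move_arm([
  {"x": -0.02, "y": 0.05, "z": 0, "yaw": -0.2},
  {"x": -0.04, "y": 0.11, "z": 0, "yaw": -0.4},
  {"x": -0.04, "y": 0.11, "z": 0, "yaw": -0.4},
])

```text
clock: 15.58
eef_pos: [0.5956, -0.0395, 0.1389]
tool_rot: [0.766, 0.642, 0.0, -0.0]
ft_force: [-1.5, -0.9, -1.7]
grip_width: 0.0129
grasp_force: 59.0
```

```bash
python3 st.py
```

```text
15.575 [ 0.5956 -0.0395  0.1389] yaw 79.92085197960692 tool fx,fy,fz [-1.17 -1.35  1.71] 0.012907949742570373 [-0.54350233  0.21624354  0.13870595]
```

Emit:
move_arm([
  {"x": -0.01, "y": 0.06, "z": 0, "yaw": -0.2},
  {"x": -0.02, "y": 0.12, "z": 0, "yaw": -0.4},
  {"x": -0.02, "y": 0.12, "z": 0, "yaw": -0.4},
])

```text
clock: 15.95
eef_pos: [0.5967, -0.0398, 0.1389]
tool_rot: [0.764, 0.645, 0.0, -0.0]
ft_force: [-1.7, 0.6, -2.5]
grip_width: 0.013
grasp_force: 58.9
```

Emit:
move_arm([
  {"x": -0.01, "y": 0.06, "z": 0, "yaw": -0.2},
  {"x": -0.01, "y": 0.12, "z": 0, "yaw": -0.4},
  {"x": -0.01, "y": 0.12, "z": 0, "yaw": -0.4},
])

```text
clock: 16.32
eef_pos: [0.5974, -0.04, 0.1387]
tool_rot: [0.762, 0.648, -0.0, -0.001]
ft_force: [-2.8, 2.3, -3.1]
grip_width: 0.0135
grasp_force: 58.9
```

```bash
python3 st.py
```

```text
16.325 [ 0.5974 -0.04    0.1387] yaw 80.71771782953009 tool fx,fy,fz [ 1.84 -3.17  3.08] 0.013498640174776972 [0.30828329 0.40998234 0.0923836 ]
```

Contact: fy is rising and the motion is starting to lag. Finer steps from here.

Emit:
move_arm([
  {"x": 0, "y": 0.04, "z": 0, "yaw": -0.15},
  {"x": 0.01, "y": 0.08, "z": 0, "yaw": -0.3},
  {"x": 0.01, "y": 0.08, "z": 0, "yaw": -0.3},
])

```text
clock: 16.7
eef_pos: [0.5979, -0.0402, 0.1387]
tool_rot: [0.76, 0.65, -0.0, -0.001]
ft_force: [-3.5, 3.8, -2.3]
grip_width: 0.0129
grasp_force: 58.9
```

```bash
python3 st.py
```

```text
16.7 [ 0.5979 -0.0402  0.1387] yaw 81.01017268982656 tool fx,fy,fz [ 3.16 -4.06  2.26] 0.0129227994366453 [ 0.52038076  0.73999919 -0.09267786]
```

Emit:
move_arm([
  {"x": 0.01, "y": 0.04, "z": 0, "yaw": -0.15},
  {"x": 0.02, "y": 0.09, "z": 0, "yaw": -0.3},
  {"x": 0.02, "y": 0.09, "z": 0, "yaw": -0.3},
])

```text
clock: 17.08
eef_pos: [0.5982, -0.0403, 0.1386]
tool_rot: [0.759, 0.651, -0.001, -0.001]
ft_force: [-6.1, 2.2, -1.6]
grip_width: 0.0129
grasp_force: 59.0
```

```bash
python3 st.py
```

```text
17.075 [ 0.5982 -0.0403  0.1386] yaw 81.28271738853255 tool fx,fy,fz [ 1.28 -6.34  1.61] 0.012892671390179654 [ 0.40902786  0.95639538 -0.12897144]
```

Emit:
move_arm([
  {"x": 0, "y": 0.04, "z": 0, "yaw": 0},
  {"x": 0, "y": 0.08, "z": 0, "yaw": -0.1},
  {"x": 0, "y": 0.12, "z": 0, "yaw": -0.2},
  {"x": 0, "y": 0.12, "z": 0, "yaw": -0.2},
])

```text
clock: 17.58
eef_pos: [0.5986, -0.0405, 0.1384]
tool_rot: [0.758, 0.653, -0.001, -0.002]
ft_force: [-7.7, 2.9, -1.4]
grip_width: 0.0128
grasp_force: 59.1
```

```bash
python3 st.py
```

```text
17.575 [ 0.5986 -0.0405  0.1384] yaw 81.47836766639254 tool fx,fy,fz [ 1.75 -8.01  1.43] 0.012825066523267621 [ 0.51773627  1.14959672 -0.14297874]
```

Emit:
move_arm([
  {"x": 0, "y": 0.04, "z": 0, "yaw": 0},
  {"x": 0, "y": 0.08, "z": 0, "yaw": -0.1},
  {"x": 0, "y": 0.12, "z": 0, "yaw": -0.1},
  {"x": 0, "y": 0.16, "z": 0, "yaw": -0.2},
  {"x": 0, "y": 0.16, "z": 0, "yaw": -0.2},
])

```text
clock: 18.2
eef_pos: [0.5991, -0.0406, 0.1383]
tool_rot: [0.757, 0.654, -0.002, -0.003]
ft_force: [-10.2, 2.5, -1.5]
grip_width: 0.0132
grasp_force: 59.3
```

```bash
python3 st.py
```

```text
18.2 [ 0.5991 -0.0406  0.1383] yaw 81.6747367366695 tool fx,fy,fz [  1.   -10.51   1.51] 0.013173964196104023 [ 0.47297105  1.61055419 -0.14795203]
```

Emit:
move_arm([
  {"x": 0, "y": 0.04, "z": 0, "yaw": 0},
  {"x": 0, "y": 0.08, "z": 0, "yaw": -0.1},
  {"x": 0, "y": 0.08, "z": 0, "yaw": -0.1},
])

```text
clock: 18.58
eef_pos: [0.5993, -0.0408, 0.1382]
tool_rot: [0.756, 0.655, -0.003, -0.003]
ft_force: [-12.4, 3.0, 0.3]
grip_width: 0.0129
grasp_force: 59.3
```

```bash
python3 st.py
```

```text
18.575 [ 0.5993 -0.0408  0.1382] yaw 81.77502808402645 tool fx,fy,fz [  1.23 -12.67  -0.33] 0.012904828582610241 [ 0.57160949  1.73732619 -0.13761579]
```

Knob force is 12.7 N, about 9.5–10.5 N on the buffer. Lowering the bar along its arc, halfway first.

Emit:
move_arm([
  {"x": -0.13, "y": 0, "z": 0.3, "yaw": 0},
  {"x": -0.25, "y": 0, "z": 0.6, "yaw": 0},
  {"x": -0.37, "y": 0, "z": 0.9, "yaw": 0},
  {"x": -0.37, "y": 0, "z": 0.9, "yaw": 0},
])

```text
clock: 19.08
eef_pos: [0.5988, -0.0443, 0.1296]
tool_rot: [0.756, 0.655, -0.002, -0.003]
ft_force: [-12.7, 2.6, 2.4]
grip_width: 0.0132
grasp_force: 59.9
```

```bash
python3 st.py
```

```text
19.075 [ 0.5988 -0.0443  0.1296] yaw 81.77580219702502 tool fx,fy,fz [  0.71 -12.93  -2.35] 0.01324840899060215 [0.87435183 2.04418889 0.04058809]
```

Emit:
move_arm([
  {"x": -0.09, "y": 0, "z": 0.27, "yaw": 0},
  {"x": -0.18, "y": 0, "z": 0.54, "yaw": 0},
  {"x": -0.27, "y": 0, "z": 0.8, "yaw": 0},
  {"x": -0.27, "y": 0, "z": 0.8, "yaw": 0},
])

```text
clock: 19.58
eef_pos: [0.5984, -0.0471, 0.1217]
tool_rot: [0.756, 0.655, -0.002, -0.003]
ft_force: [-12.0, 2.2, 2.9]
grip_width: 0.0126
grasp_force: 60.0
```

```bash
python3 st.py
```

```text
19.575 [ 0.5984 -0.0471  0.1217] yaw 81.76626616838993 tool fx,fy,fz [  0.43 -12.23  -2.92] 0.01264802279031354 [ 0.80240427  1.99916321 -0.08236889]
```

The bar is behind the lip with no sign of it catching. Finishing the drop.

Emit:
move_arm([
  {"x": -0.04, "y": 0, "z": 0.12, "yaw": 0},
  {"x": -0.07, "y": 0, "z": 0.23, "yaw": 0},
  {"x": -0.07, "y": 0, "z": 0.23, "yaw": 0},
])

```text
clock: 19.95
eef_pos: [0.5984, -0.0478, 0.1197]
tool_rot: [0.756, 0.655, -0.002, -0.003]
ft_force: [-12.3, 2.0, 3.1]
grip_width: 0.0132
grasp_force: 60.2
```

```bash
python3 st.py
python3 - <<'E'
from h import *
im=bot.camera("wrist");im2=bot.camera("scene");a=cv2.resize(im,(448,336));b=cv2.resize(im2[140:260,230:350],(336,336),interpolation=2);cv2.imwrite("pics/w5.png",np.hstack([a,b]))
E
```

```text
19.95 [ 0.5984 -0.0478  0.1197] yaw 81.76527942178652 tool fx,fy,fz [  0.18 -12.44  -3.12] 0.013175592803757727 [ 0.83960308  2.08889055 -0.04269369]
```

View pics/w5.png

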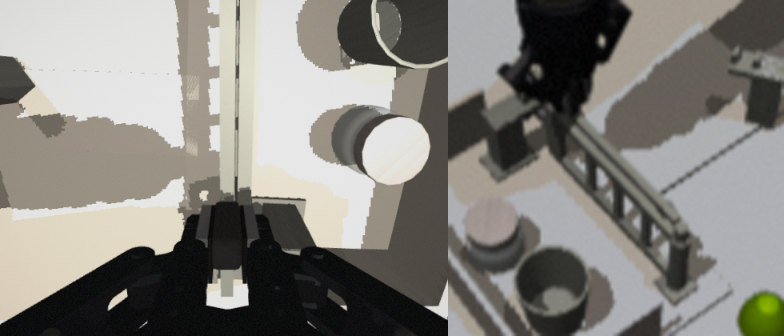

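The bar is level and seated at the catch. Now I'll ease off the push so the bar rests on the lip before opening the fingers.

Emit:
move_arm([
  {"x": 0, "y": -0.1, "z": 0, "yaw": 0},
  {"x": 0, "y": -0.2, "z": 0, "yaw": 0},
  {"x": 0, "y": -0.3, "z": 0, "yaw": 0},
  {"x": 0, "y": -0.3, "z": 0, "yaw": 0},
])

```text
clock: 20.55
eef_pos: [0.5976, -0.0475, 0.1202]
tool_rot: [0.756, 0.654, -0.001, -0.001]
ft_force: [-7.1, 1.5, 1.5]
grip_width: 0.0128
grasp_force: 59.9
```

```bash
python3 st.py
```

```text
20.55 [ 0.5976 -0.0475  0.1202] yaw 81.74044202568824 tool fx,fy,fz [ 0.42 -7.2  -1.47] 0.012838634809005661 [ 0.73610584  1.35669261 -0.25215563]
```

Emit:
move_arm([
  {"x": 0, "y": -0.08, "z": 0, "yaw": 0},
  {"x": 0, "y": -0.15, "z": 0, "yaw": 0},
  {"x": 0, "y": -0.15, "z": 0, "yaw": 0},
])

```text
clock: 20.92
eef_pos: [0.5972, -0.0473, 0.1204]
tool_rot: [0.756, 0.654, 0.0, -0.0]
ft_force: [-5.8, 2.8, 0.2]
grip_width: 0.0129
grasp_force: 59.8
```

```bash
python3 st.py
```

```text
20.925 [ 0.5972 -0.0473  0.1204] yaw 81.73590151225844 tool fx,fy,fz [ 1.98 -6.14 -0.2 ] 0.012915197670122721 [ 0.62767693  1.09134042 -0.15822121]
```

Emit:
move_arm([
  {"x": 0, "y": -0.06, "z": 0, "yaw": 0.1},
  {"x": 0, "y": -0.12, "z": 0, "yaw": 0.3},
  {"x": 0, "y": -0.12, "z": 0, "yaw": 0.3},
])

```text
clock: 21.3
eef_pos: [0.5969, -0.0473, 0.1203]
tool_rot: [0.758, 0.653, 0.0, 0.0]
ft_force: [-3.0, 1.7, 2.2]
grip_width: 0.0132
grasp_force: 59.9
```

```bash
python3 st.py
```

```text
21.3 [ 0.5969 -0.0473  0.1203] yaw 81.49264232901058 tool fx,fy,fz [ 1.25 -3.21 -2.23] 0.013202847901839407 [ 0.64080352  0.71079975 -0.13372655]
```

Emit:
move_arm([
  {"x": 0, "y": -0.06, "z": 0, "yaw": 0},
  {"x": 0, "y": -0.12, "z": 0, "yaw": 0.1},
  {"x": 0, "y": -0.12, "z": 0, "yaw": 0.1},
])

```text
clock: 21.68
eef_pos: [0.5968, -0.0473, 0.1203]
tool_rot: [0.758, 0.652, 0.001, 0.001]
ft_force: [2.9, 0.7, 0.6]
grip_width: 0.0133
grasp_force: 59.8
```

```bash
python3 st.py
```

```text
21.675 [ 0.5968 -0.0473  0.1203] yaw 81.3986683843686 tool fx,fy,fz [ 1.15  2.78 -0.62] 0.01330579819274976 [ 0.46686352 -0.28237625 -0.04639745]
```

The position has stopped and the force has reversed, so the lip holds the bar. Releasing.

Emit:
move_arm([
  {"x": 0, "y": 0.05, "z": 0, "yaw": 0},
  {"x": 0, "y": 0.05, "z": 0, "yaw": 0},
])

```text
clock: 21.92
eef_pos: [0.5968, -0.0473, 0.1203]
tool_rot: [0.758, 0.652, 0.001, 0.001]
ft_force: [4.5, 0.2, 1.7]
grip_width: 0.0131
grasp_force: 60.0
```

Emit:
move_arm([
  {"x": 0, "y": 0, "z": 0, "yaw": 0},
  {"x": 0, "y": 0, "z": 0, "yaw": 0},
  {"x": 0, "y": 0, "z": 0, "yaw": 0},
  {"x": 0, "y": 0, "z": 0, "yaw": 0},
  {"x": 0, "y": 0, "z": -2, "yaw": 0},
  {"x": 0, "y": 0, "z": -5, "yaw": 0},
  {"x": 0, "y": 0, "z": -8, "yaw": 0},
  {"x": 0, "y": 0, "z": -10, "yaw": 0},
  {"x": 0, "y": 0, "z": -10, "yaw": 0},
], gripper=0.3)

```text
clock: 23.05
eef_pos: [0.5969, -0.0473, 0.2216]
tool_rot: [0.758, 0.652, 0.001, 0.002]
ft_force: [-0.5, -0.6, -0.4]
grip_width: 0.0556
grasp_force: 0.0
```

```bash
python3 st.py
python3 - <<'E'
from h import *
im=bot.camera("wrist");im2=bot.camera("side");a=cv2.resize(im,(448,336));b=cv2.resize(im2[180:280,240:340],(336,336),interpolation=2);cv2.imwrite("pics/w6.png",np.hstack([a,b]))
E
```

```text
23.05 [ 0.5969 -0.0473  0.2216] yaw 81.39882492977426 tool fx,fy,fz [-0.66 -0.38  0.38] 0.05556404557816978 [ 0.05594189  0.05166387 -0.00501607]
```

View pics/w6.png

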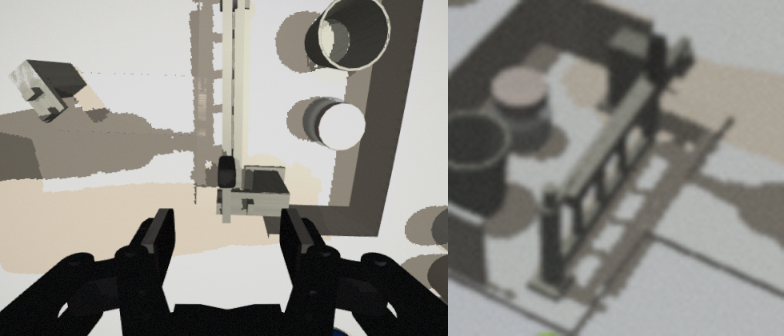

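With the fingers clear, the gate stands shut, the bar is level behind the lip (bar end near (220, 225) in the left image), and the cup and jar have not moved. Handing in.

```bash
python3 -c "
from workcell import bot
print(bot.job_done())"
```

```text
the job is handed in; nothing more can be done
None
```

The gate is shut and latched, with its bar down behind the closing catch's lip and the arm clear; I handed the job in at about 23 s, with about 12.9 N peak at the knob (roughly 10 N on the buffer), but no verdict came back.

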